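# Shut a radio's battery cover on its gasket and hold it

### The job

The battery cover of the radio on the bench stands open: swing it down, turn the red wing of its quarter-turn fastener until it lines up with the two yellow marks so that the bar underneath can drop through the slot in the frame, then press the cover down flush on the frame against its gasket. Do not lock the fastener: leave the wing in line with the marks and finish while still holding the cover pressed fully home, so that I can check the seal all round. Leave the other things on the bench where they are.

Things in the scene. Friction and masses are not known exactly. Their poses are not given: they have to be found in the camera images.
- radio: grey die-cast radio fixed on the bench, 230 (x) by 250 (y) by 70 mm high, round connectors on its +x side; origin at the centre of its underside, z up. In its top the battery bay with a raised aluminium frame, 150 x 140 mm, and black gasket; beside it, 100 mm from the middle in +y and -y, a dark carrying bow along x, 110 mm long, up to 96 mm above the bench
- cover (a joint): opening angle (rad) of the aluminium cover: 0 flush on the frame, up to 1.1; stays where left (stiff hinge on the frame's -x side, along the radio's y). With the fastener out of line its bar lands on the slotted plate and stops the cover at 0.07. Below 0.02 the gasket pushes back: some 10 N down beside the fastener brings it home; let go, it springs up
- cover_hinge (a point): middle of the cover's hinge axis, at mid-thickness of the cover; radio frame: x -78, z 78.5 mm. Axes move with the cover: x from hinge to free edge, y along the hinge, z out of the outer face. The cover reaches 158 mm out from the axis, is 140 mm wide, 3 mm thick, about 0.16 kg
- cover_face (a point): point on the cover's outer face, 125 mm out from the hinge and 45 mm to +y of the fastener: bare flat metal, good for pushing (so is the same place on the -y side); axes as cover_hinge
- fastener (a joint): angle (rad) of the quarter-turn fastener, growing counterclockwise seen from outside: at 0 and at 3.14 the wing and the 26 mm cross bar under it lie along the cover's y, in line with the two yellow marks and the slot; the bar passes the slot within about 0.12 of that. Turns from -0.7 to 3.84 against 0.07 N m friction and stays where left
- wing (a point): centre of the fastener's red wing, on the fastener's axis, 125 mm out from the hinge in the middle of the cover's width, 14 mm above the outer face. The wing is 9 mm thick, 30 mm long, 20 mm high, its top 24 mm above the face; its y axis runs along the wing's length, its z out of the cover
- screwdriver: bystander: screwdriver with blue handle, 190 mm long, lying to one side of the radio; origin under its middle
- spare_pack: bystander: blue battery pack 85 x 45 x 24 mm lying on the other side of the radio; origin under its middle
- feeler_gauge: bystander: steel feeler gauge set 92 x 14 x 11 mm behind the radio; origin under its middle
- flux_bottle: bystander: white bottle with red cap, 56 mm across, 150 mm tall; origin under its middle
- multimeter: bystander: yellow multimeter 165 x 82 x 50 mm; origin under its middle
- solder_reel: bystander: grey reel 56 mm across, 36 mm high; origin under its middle
- bit_box: bystander: black box of screwdriver bits 110 x 75 x 36 mm; origin under its middle

How it is judged:
On the way, in this order (a step that is already met when the one before it is completed fails the run):
1. the wing is turned in line with the yellow marks and the slot (within 0.3 rad) (angle between the y axis of wing and the y axis of cover_hinge, either way round below 0.3 rad), for 0.2 s.
2. then the cover is pressed flush on the frame (value of joint cover below 0.008 rad and angle between the y axis of wing and the y axis of cover_hinge, either way round below 0.3 rad), for 0.3 s.
At the end, for the whole second after the job is handed in: the robot is still pressing on the cover or its fastener (contact force over 3 N), the cover is flush on the frame (opening under 0.008 rad, about 1 mm at its free edge), the wing is within 0.3 rad (17 degrees) of the yellow marks, and no bystander has been moved by more than 30 mm (all of step 2 and contact force between any of the fingers, the arm and cover above 3 N and distance of each of screwdriver, spare_pack, feeler_gauge, flux_bottle, multimeter, solder_reel, bit_box from where it was at the start of the episode below 0.03 m); the arm keeps its last pose, push and grip.
It fails at once if one of the bystanders is moved by more than 30 mm (distance of any of screwdriver, spare_pack, feeler_gauge, flux_bottle, multimeter, solder_reel, bit_box from where it was at the start of the episode above 0.03 m).
It also fails if it takes over 45 s, if anything falls off the work surface, if the arm or the gripper's body presses on something with over 40 N, if the wrist force passes 120 N, or if a joint passes its speed limit or range.

### The arm

A 6-joint arm with a two-finger parallel gripper is mounted at the origin on the work surface. World frame = base frame: x ahead of the robot, y to its left, z up, the work surface at z = 0. Lengths are in m, angles in rad, forces in N, time in s.
With the tool pointing down it reaches from about 0.3 to 0.875 m from the base axis. Payload 6.4 kg.
Tool frame: the origin (TCP) lies at the very end of the fingers, on their centre line; the grasp point (between the pads) lies 19 mm behind it; z points along the fingers, y is the line along which they close (so a half turn about z gives the same grasp; the last joint's range is limited). The gripper opens to 85 mm and grips with 20 to 120 N. Pads are 22 mm wide; open, the fingers measure 114 mm over their backs; the gripper's body (76 mm by 85 mm) begins 54 mm behind the grasp point. The pads swing forward as they close: fully open they stand 13 mm farther back than shut.
Start: joints at [-1.335, 0.181, 1.607, -0, 1.354, -0.206], TCP at [0.246, -0.52, 0.231] pointing down, gripper open.
Joint ranges: [-2.99, 2.99], [-0.89, 2.07], [0.3, 2.58], [-1.14, 4.28], [0, 2.63], [-3.12, 3.12]. Speed limits (rad/s): [2.57, 2.57, 3.01, 3.14, 3.14, 3.14].

### API

Orientations are given as a unit quaternion [w, x, y, z].
In Python, from bench import ctrl gives the robot as it stands.
- The arm moves only by the shell command python3 jog.py 'ROWS'. ROWS is a JSON list of rows, 1 to 10 of them, each of 7 numbers: dx, dy, dz in m, then a rotation vector rx, ry, rz in rad, then the opening from 0.0 (shut) to 1.0 (fully open); each row is the pose to reach, as a shift and turn from the pose commanded when the command began, along the tool's axes at that moment; what a row does not reach only later rows make up. A row lasts 1/8 s, in which the tool goes at most 0.0625 m and 0.188 rad, less where a joint would pass 70% of its speed; a pose out of reach is approached as far as the arm can. The fingers move at their own pace and stop on an object; the grip force is fixed at half the most. Time passes only in rows, so rows that do not move let the fingers close. It prints the time, the measured TCP pose, the force, the opening and the grip force at its end.
- ctrl.get_obs(): the state, without advancing time (a new reading comes with each control period).
- ctrl.camera(name): name is "scene" or "top" or "wrist"; returns the picture (400x640x3 uint8, blue, green, red); there is no depth.
- ctrl.camera_params(name): a dict with "fovy" (degrees; the focal length in pixels is half the picture's height over the tangent of half this angle, whatever the lens; pixels are square), "cx", "cy" (the principal point, pixels), "view" (4x4, takes a point from world to camera coordinates). Camera axes: x right, y up, looking along -z (the intrinsics and any distortion apply to the point x, -y, -z); pixel columns grow to the right and rows downward; lengths in m; the calibration is good to about 2 mm. A picture is of the moment at which its call begins: read the wrist's pose just before it. camera_params takes no time and is no camera call; for the wrist camera it gives the pose at the moment of the call.
- ctrl.hand_in(): hands the job in; it is judged then, once.
The state is a dict: "time_s": time; "q": joint angles; "dq": joint speeds; "joint_efforts": joint torques, N m; "eef_pos": TCP position; "eef_rot": TCP orientation; "wrist_force": force on the tool from outside, world axes, zero at the start; "torque": the same for the moment, N m; "opening": opening from 0.0 (shut) to 1.0 (fully open); "grasp_force": force on a finger pad.
Only numpy, scipy, OpenCV 4.12 (cv2) and the standard library are available. Lean on these libraries where they do the work, as an engineer would, in place of code of your own. Each camera call takes 0.05 s, during which the arm holds its last target. There are 200 camera calls.

## Working session

There is one attempt and no reset: what is moved stays moved. The work goes in short steps, Python scripts to look and compute and a shell command to move; the robot and the scene stay as the last step left them, time stands still between calls to the robot, and variables do not carry over. Pictures are saved under pics/ and viewed, at most 10 in all, crops included, and the job is handed in when it is done.

```bash
ls; mkdir -p pics
python3 - <<'E'
from bench import ctrl
import cv2,numpy as np
o=ctrl.get_obs();print({k:np.round(v,3) for k,v in o.items()})
for n in("scene","top"):
    p=ctrl.camera_params(n);print(n,{k:(np.round(v,4).tolist()) for k,v in p.items()})
    cv2.imwrite(f"pics/{n}0.png",ctrl.camera(n))
E
```

```text
bench.py
jog.py
pics
{'time_s': np.float64(0.0), 'q': array([-1.335,  0.182,  1.608,  0.   ,  1.354, -0.206]), 'dq': array([-0.   ,  0.   ,  0.001,  0.   ,  0.   , -0.   ]), 'joint_efforts': array([ 0.0000e+00, -4.4487e+01, -3.5134e+01, -0.0000e+00,  9.0000e-03,
        0.0000e+00]), 'eef_pos': array([ 0.246, -0.519,  0.23 ]), 'eef_rot': array([-0.001,  0.976,  0.219,  0.   ]), 'wrist_force': array([-0.315, -0.413, -0.782]), 'torque': array([ 0.012, -0.027,  0.021]), 'grasp_force': np.float64(0.0), 'opening': np.float64(0.998)}
scene {'fovy': 43.122, 'cx': 315.5941, 'cy': 196.3968, 'view': [[0.437, 0.8994, -0.0081, -0.2335], [-0.675, 0.3339, 0.6579, 0.3103], [0.5944, -0.282, 0.7531, -1.7299], [0.0, 0.0, 0.0, 1.0]]}
top {'fovy': 53.5887, 'cx': 319.3307, 'cy': 203.3618, 'view': [[0.0018, -0.9998, 0.0176, -0.0183], [0.9951, 0.0035, 0.0986, -0.5589], [-0.0986, 0.0174, 0.995, -1.1435], [0.0, 0.0, 0.0, 1.0]]}
```

View pics/scene0.png

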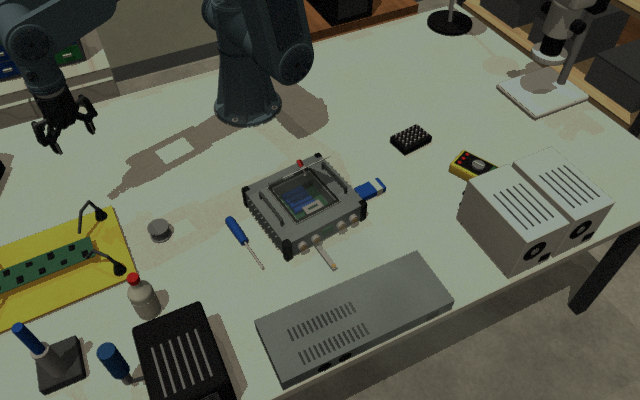

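View pics/top0.png

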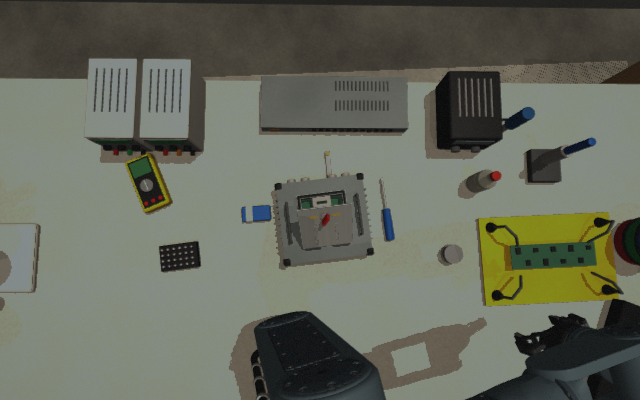

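The scene view shows the radio at about (305,205) with the cover open nearly edge-on (red wing at (299,162)). The top view shows the radio at about (323,221) with the red wing at (325,219), the pack to its left and the screwdriver to its right. I'll zoom in on both.

Run:
```python
import cv2,numpy as np
t=cv2.imread("pics/top0.png");s=cv2.imread("pics/scene0.png")
a=cv2.resize(t[160:280,260:390],None,fx=5,fy=5,interpolation=cv2.INTER_CUBIC)[:600]
b=cv2.resize(s[140:265,230:380],None,fx=4.8,fy=4.8,interpolation=cv2.INTER_CUBIC)
g=lambda i:np.clip(i.astype(float)*1.6,0,255).astype('uint8')
cv2.imwrite("pics/a.png",g(a));cv2.imwrite("pics/b.png",g(b))
for n,i in(("t",t),("s",s)):
    h=cv2.cvtColor(i,cv2.COLOR_BGR2HSV);m=((h[...,0]<8)|(h[...,0]>172))&(h[...,1]>150)&(h[...,2]>60)
    y0,y1,x0,x1=(190,250,290,360) if n=="t" else (145,185,280,330)
    ys,xs=np.nonzero(m[y0:y1,x0:x1]);print(n,len(xs),xs.mean()+x0,ys.mean()+y0,np.c_[xs+x0,ys+y0].tolist())
```

```text
t 57 325.3157894736842 219.43859649122805 [[326, 214], [327, 214], [328, 214], [326, 215], [327, 215], [328, 215], [325, 216], [326, 216], [327, 216], [328, 216], [324, 217], [325, 217], [326, 217], [327, 217], [328, 217], [323, 218], [324, 218], [325, 218], [326, 218], [327, 218], [328, 218], [329, 218], [323, 219], [324, 219], [325, 219], [326, 219], [327, 219], [328, 219], [329, 219], [322, 220], [323, 220], [324, 220], [325, 220], [326, 220], [327, 220], [328, 220], [322, 221], [323, 221], [324, 221], [325, 221], [326, 221], [327, 221], [322, 222], [323, 222], [324, 222], [325, 222], [326, 222], [322, 223], [323, 223], [324, 223], [325, 223], [326, 223], [323, 224], [324, 224], [325, 224], [323, 225], [324, 225]]
s 32 299.5 162.90625 [[297, 160], [298, 160], [299, 160], [300, 160], [297, 161], [298, 161], [299, 161], [300, 161], [301, 161], [297, 162], [298, 162], [299, 162], [300, 162], [301, 162], [298, 163], [299, 163], [300, 163], [301, 163], [302, 163], [298, 164], [299, 164], [300, 164], [301, 164], [302, 164], [298, 165], [299, 165], [300, 165], [301, 165], [302, 165], [299, 166], [300, 166], [301, 166]]
```

View pics/a.png

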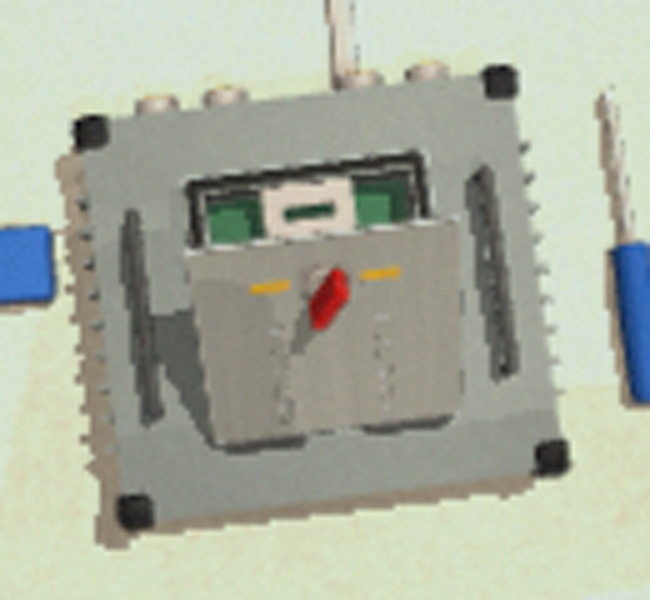

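View pics/b.png

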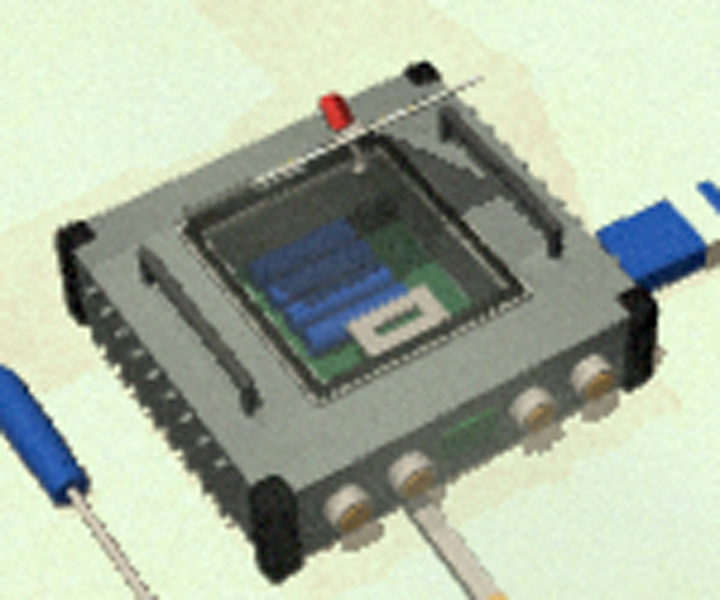

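The top crop shows corner caps at (91,132), (500,82), (551,458), (135,512). The cover's free edge runs (190,252)–(458,218), the hinge edge is near row 430, the yellow marks are at (270,288) and (381,272), and the red wing runs (315,322)–(345,275), oblique to the marks. In the scene crop the free edge ends are at (482,79) and (258,183), and the wing is at (335,110).

```bash
cat > h.py <<'E'
from bench import ctrl
import numpy as np
def K(n):
    p=ctrl.camera_params(n);f=200/np.tan(np.radians(p["fovy"]/2));return f,p["cx"],p["cy"],np.array(p["view"])
def ray(n,uv):
    f,cx,cy,V=K(n);R=V[:3,:3];d=R.T@np.array([(uv[0]-cx)/f,-(uv[1]-cy)/f,-1]);return -R.T@V[:3,3],d
def onz(n,uv,z):
    c,d=ray(n,uv);return c+d*(z-c[2])/d[2]
def tri(rs):
    A=0;b=0
    for c,d in rs:
        d=d/np.linalg.norm(d);P=np.eye(3)-np.outer(d,d);A=A+P;b=b+P@c
    x=np.linalg.solve(A,b);return x,[np.linalg.norm(np.cross(x-c,d/np.linalg.norm(d))) for c,d in rs]
def proj(n,X):
    f,cx,cy,V=K(n);p=V[:3,:3]@X+V[:3,3];return np.array([cx+f*p[0]/-p[2],cy-f*p[1]/-p[2]])
E
python3 - <<'E'
from h import *
np.set_printoptions(precision=4,suppress=True)
a=lambda u,v:(260+(u-2)/5,160+(v-2)/5)
b=lambda u,v:(230+(u-2)/4.8,140+(v-2)/4.8)
C=np.array([onz("top",a(*p),.072) for p in[(91,132),(500,82),(551,458),(135,512)]])
print(C,"ctr",C.mean(0));e=C[[0,1]].mean(0)-C[[2,3]].mean(0);f=C[[0,3]].mean(0)-C[[1,2]].mean(0)
print("len",np.linalg.norm(e),np.linalg.norm(f),"yaw",np.arctan2(e[1],e[0]),np.arctan2(-f[0],f[1]))
for p,q in[((190,252),(482,79)),((458,218),(258,183))]:print("edge",tri([ray("top",a(*p)),ray("scene",b(*q))]))
print("wing",tri([ray("top",(325.3,219.4)),ray("scene",(299.5,162.9))]))
yaw=np.mean([np.arctan2(e[1],e[0]),np.arctan2(-f[0],f[1])])
print("yaw",yaw)
c,s=np.cos(yaw),np.sin(yaw);R=np.array([[c,-s,0],[s,c,0],[0,0,1]]);O=C.mean(0)*[1,1,0];H=O+R@[-.078,0,.0785]
for th in(.8,.9,1.0,1.1):
    ct,st=np.cos(th),np.sin(th);Rc=R@np.array([[ct,0,-st],[0,1,0],[st,0,ct]])
    print(th,[((proj("top",H+Rc@p)-[260,160])*5+2).round(0).tolist() for p in([.158,.07,0],[.158,-.07,0],[0,.07,0],[0,-.07,0],[.125,0,.0155])],[((proj("scene",H+Rc@p)-[230,140])*4.8+2).round(0).tolist() for p in([.158,.07,0],[.158,-.07,0],[.125,0,.0155])])
    print([ (round(w,1),((proj("top",H+Rc@(np.array([.125,0,.0255])+.015*np.array([-np.sin(w),np.cos(w),0])))-proj("top",H+Rc@(np.array([.125,0,.0255])-.015*np.array([-np.sin(w),np.cos(w),0]))))*5).round(0).tolist()) for w in np.arange(-.7,3.9,.3)])
E
```

```text
[[ 0.604   0.1025  0.072 ]
 [ 0.6339 -0.1315  0.072 ]
 [ 0.4196 -0.1585  0.072 ]
 [ 0.3893  0.0753  0.072 ]] ctr [ 0.5117 -0.028   0.072 ]
len 0.21618008940739467 0.23586970800513343 yaw 0.12574773490912325 0.12824865422432033
edge (array([0.526 , 0.0433, 0.2007]), [np.float64(0.002700094541669996), np.float64(0.0027000945416699343)])
edge (array([ 0.5433, -0.0921,  0.2015]), [np.float64(0.002154270532147539), np.float64(0.0021542705321475155)])
wing (array([ 0.5024, -0.0288,  0.1874]), [np.float64(0.0005269200399405855), np.float64(0.0005269200399405999)])
yaw 0.1269981945667218
0.8 [[182.0, 234.0], [455.0, 200.0], [213.0, 447.0], [461.0, 416.0], [326.0, 285.0]] [[488.0, 100.0], [260.0, 209.0], [342.0, 132.0]]
[(np.float64(-0.7), [-47.0, -22.0]), (np.float64(-0.4), [-55.0, -10.0]), (np.float64(-0.1), [-58.0, 3.0]), (np.float64(0.2), [-56.0, 16.0]), (np.float64(0.5), [-49.0, 27.0]), (np.float64(0.8), [-38.0, 36.0]), (np.float64(1.1), [-23.0, 42.0]), (np.float64(1.4), [-6.0, 44.0]), (np.float64(1.7), [11.0, 42.0]), (np.float64(2.0), [28.0, 36.0]), (np.float64(2.3), [42.0, 27.0]), (np.
[... 1479 characters left out ...]
float64(3.8), [45.0, -27.0])]
1.1 [[189.0, 306.0], [470.0, 271.0], [213.0, 447.0], [461.0, 416.0], [335.0, 348.0]] [[448.0, 21.0], [218.0, 125.0], [308.0, 71.0]]
[(np.float64(-0.7), [-46.0, -13.0]), (np.float64(-0.4), [-55.0, -4.0]), (np.float64(-0.1), [-59.0, 5.0]), (np.float64(0.2), [-58.0, 13.0]), (np.float64(0.5), [-52.0, 20.0]), (np.float64(0.8), [-40.0, 26.0]), (np.float64(1.1), [-26.0, 29.0]), (np.float64(1.4), [-9.0, 29.0]), (np.float64(1.7), [9.0, 27.0]), (np.float64(2.0), [26.0, 23.0]), (np.float64(2.3), [41.0, 16.0]), (np.float64(2.6), [52.0, 8.0]), (np.float64(2.9), [58.0, -0.0]), (np.float64(3.2), [59.0, -9.0]), (np.float64(3.5), [55.0, -17.0]), (np.float64(3.8), [46.0, -23.0])]
```

```bash
cat >> h.py <<'E'
from scipy.spatial.transform import Rotation as Ro
np.set_printoptions(precision=4,suppress=True)
YAW=.127;O=np.array([.5117,-.028,0]);Rr=Ro.from_euler('z',YAW).as_matrix();H=O+Rr@[-.078,0,.0785]
def cov(th):
    return Rr@Ro.from_euler('y',-th).as_matrix()
def tgt(th,w,h,x=.125,y=0.):
    Rc=cov(th);z=-Rc[:,2];yt=Rc@[np.cos(w),np.sin(w),0];xt=np.cross(yt,z)
    return H+Rc@[x,y,.0015+h],np.c_[xt,yt,z]
def now():
    o=ctrl.get_obs();q=o["eef_rot"];return o["eef_pos"],Ro.from_quat([q[1],q[2],q[3],q[0]]).as_matrix(),o
def delta(P,R):
    p,R0,o=now();print("from",p,"to",P,"d",R0.T@(P-p),"rv",Ro.from_matrix(R0.T@R).as_rotvec())
E
python3 -c "
from h import *
delta(*tgt(.88,1.05,.09));print(now()[1])
P,R=tgt(.88,1.05,.09);print(R)"
```

```text
from [ 0.2457 -0.5193  0.2305] to [ 0.4434 -0.0367  0.2331] d [ 0.385  -0.3517 -0.002 ] rv [-1.0891  0.1107 -2.1251]
[[ 0.904   0.4276 -0.0004]
 [ 0.4276 -0.904   0.0015]
 [ 0.0003 -0.0015 -1.    ]]
[[-0.6113  0.2046  0.7645]
 [ 0.4236  0.9006  0.0976]
 [-0.6686  0.3835 -0.6372]]
```

```bash
python3 jog.py '[[0.385,-0.352,-0.002,-1.089,0.111,-2.125,0.5],[0.385,-0.352,-0.002,-1.089,0.111,-2.125,0.5],[0.385,-0.352,-0.002,-1.089,0.111,-2.125,0.5],[0.385,-0.352,-0.002,-1.089,0.111,-2.125,0.5],[0.385,-0.352,-0.002,-1.089,0.111,-2.125,0.5],[0.385,-0.352,-0.002,-1.089,0.111,-2.125,0.5],[0.385,-0.352,-0.002,-1.089,0.111,-2.125,0.5],[0.385,-0.352,-0.002,-1.089,0.111,-2.125,0.5],[0.385,-0.352,-0.002,-1.089,0.111,-2.125,0.5],[0.385,-0.352,-0.002,-1.089,0.111,-2.125,0.5]]'
python3 -c "
from h import *
delta(*tgt(.88,1.05,.09));print(now()[2]['q'])"
```

```text
time_s: 1.35
eef_pos: [0.4423, -0.0332, 0.2314]
eef_rot: [0.338, 0.444, 0.821, 0.116]
wrist_force: [-0.2, -0.8, 0.3]
opening: 0.505
grasp_force: 0.0
from [ 0.4423 -0.0332  0.2314] to [ 0.4434 -0.0367  0.2331] d [-0.004  -0.0005 -0.0003] rv [-0.2595  0.0172 -0.5067]
[-0.5234 -0.7314  2.4714  0.3563  0.7342 -1.2852]
```

```bash
python3 jog.py '[[-0.004,0,0,-0.26,0.017,-0.507,0.5],[-0.004,0,0,-0.26,0.017,-0.507,0.5],[-0.004,0,0,-0.26,0.017,-0.507,0.5],[-0.004,0,0,-0.26,0.017,-0.507,0.5],[-0.004,0,0,-0.26,0.017,-0.507,0.5]]'
python3 -c "
from h import *
import cv2
delta(*tgt(.88,1.05,.09));print(now()[2]['q'])
V=K('wrist');I=ctrl.camera('wrist');cv2.imwrite('pics/w1.png',I);np.savez('w1.npz',f=V[0],cx=V[1],cy=V[2],V=V[3])
for w in(0,1.05):
  for p in([.125,.015,.0255],[.125,-.015,.0255],):
    r=np.array([.125,0,.0255])+Ro.from_euler('z',w).apply([0,p[1],0]);print(w,proj('wrist',H+cov(.88)@r))
for p in([.158,.07,.0015],[.158,-.07,.0015]):print(proj('wrist',H+cov(.88)@p))
"
```

```text
time_s: 1.98
eef_pos: [0.4436, -0.0408, 0.2335]
eef_rot: [0.405, 0.182, 0.886, 0.134]
wrist_force: [-0.6, 0.7, 0.7]
opening: 0.498
grasp_force: 0.0
from [ 0.4436 -0.0408  0.2335] to [ 0.4434 -0.0367  0.2331] d [0.0021 0.0035 0.0004] rv [-0.0065  0.0047 -0.0079]
[-0.9272 -0.7957  2.5615  0.8816  1.0427 -2.4279]
0 [340.7862 201.7218]
0 [306.6435 220.5952]
1.05 [323.4653 192.1067]
1.05 [323.6287 229.6928]
[415.9644 194.8372]
[274.5946 270.3259]
```

View pics/w1.png

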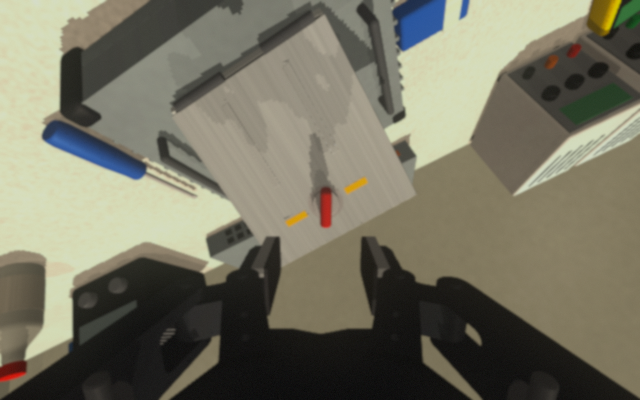

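The wrist view shows the wing upright at (325,208), marks at (357,185) and (297,219), and free-edge corners at (415,194) and (285,265). All are within 2 to 10 px of prediction, so the pose is good. Next I approach.

```bash
python3 jog.py '[[0.002,0.003,0.03,0,0,0,0.5],[0.002,0.003,0.06,0,0,0,0.5],[0.002,0.003,0.075,0,0,0,0.5],[0.002,0.003,0.08,0,0,0,0.5],[0.002,0.003,0.083,0,0,0,0.5],[0.002,0.003,0.083,0,0,0,0.5]]'
python3 -c "
from h import *
delta(*tgt(.88,1.05,.003));print(now()[2]['q'])"
```

```text
time_s: 2.78
eef_pos: [0.507, -0.029, 0.1815]
eef_rot: [0.405, 0.182, 0.886, 0.134]
wrist_force: [0.3, -0.2, 1.1]
opening: 0.503
grasp_force: 0.0
from [ 0.507  -0.029   0.1815] to [ 0.5099 -0.0282  0.1777] d [ 0.0011 -0.0001  0.0047] rv [-0.0061  0.0048 -0.0077]
[-0.6699 -0.3603  2.4742  1.1218  0.6516 -2.6426]
```

```bash
python3 jog.py '[[0.001,0,0.003,0,0,0,0.5],[0.001,0,0.003,0,0,0,0.0],[0.001,0,0.003,0,0,0,0.0],[0.001,0,0.003,0,0,0,0.0],[0.001,0,0.003,0,0,0,0.0],[0.001,0,0.003,0,0,0,0.0]]'
python3 -c "
from h import *
delta(*tgt(.88,1.05,.003));print(now()[2]['q'])"
```

```text
time_s: 3.52
eef_pos: [0.5088, -0.0282, 0.1786]
eef_rot: [0.405, 0.182, 0.886, 0.134]
wrist_force: [0.7, 0.8, -0.3]
opening: 0.087
grasp_force: 61.2
from [ 0.5088 -0.0282  0.1786] to [ 0.5099 -0.0282  0.1777] d [-0.0001 -0.0001  0.0014] rv [-0.0059  0.0043 -0.0079]
[-0.663  -0.3453  2.472   1.1369  0.6412 -2.6571]
```

Gripped. Now I turn the wing clockwise (about +tool z) by 1.05.

```bash
python3 jog.py '[[0,0,0,0,0,0.15,0],[0,0,0,0,0,0.3,0],[0,0,0,0,0,0.45,0],[0,0,0,0,0,0.6,0],[0,0,0,0,0,0.75,0],[0,0,0,0,0,0.9,0],[0,0,0,0,0,1.05,0],[0,0,0,0,0,1.05,0],[0,0,0,0,0,1.05,0]]'
python3 -c "
from h import *
import cv2
delta(*tgt(.88,0,.003));o=now()[2];print(o['q'],o['wrist_force'],o['torque'])
I=ctrl.camera('wrist');cv2.imwrite('pics/w2.png',I)
"
```

```text
time_s: 4.65
eef_pos: [0.5091, -0.0277, 0.1792]
eef_rot: [0.283, 0.6, 0.677, 0.319]
wrist_force: [3.4, 4.6, 3.4]
opening: 0.088
grasp_force: 61.1
from [ 0.5091 -0.0277  0.1792] to [ 0.5099 -0.0282  0.1777] d [-0.0006 -0.0007  0.0015] rv [ 0.002   0.0059 -0.0042]
[-0.6623 -0.3455  2.4713  1.1378  0.6425 -1.6107] [3.4037 4.6335 3.3585] [ 0.5658 -0.3093  0.4732]
```

View pics/w2.png

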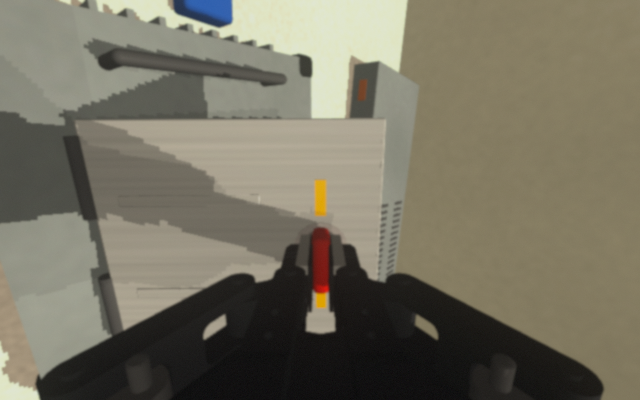

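Wing is in line: marks at (320,197) and (320,300), wing upright between them. Now I swing the cover along the hinge arc, still gripping the wing.

```bash
python3 jog.py '[[0,0,0.0125,0.1,0,0,0],[0,-0.0013,0.0249,0.2,0,0,0],[0,-0.0038,0.0372,0.3,0,0,0],[0,-0.0076,0.0492,0.4,0,0,0],[0,-0.0076,0.0492,0.4,0,0,0]]'
python3 -c "
from h import *
delta(*tgt(.48,0,.004));o=now()[2];print(o['q'],o['wrist_force'],o['torque'])"
```

```text
time_s: 5.32
eef_pos: [0.5428, -0.0234, 0.1413]
eef_rot: [0.157, 0.644, 0.727, 0.178]
wrist_force: [4.5, 4.8, 3.3]
opening: 0.083
grasp_force: 61.7
from [ 0.5428 -0.0234  0.1413] to [ 0.5418 -0.0242  0.1411] d [-0.0006 -0.0011 -0.0004] rv [-0.0002  0.0024 -0.0048]
[-0.4035 -0.0582  2.1412  0.3812  0.6716 -0.7788] [4.4684 4.7541 3.312 ] [ 0.6663 -0.3302  0.3084]
```

```bash
python3 jog.py '[[0,0,0.0125,0.1,0,0,0],[0,-0.0013,0.0249,0.2,0,0,0],[0,-0.0038,0.0372,0.3,0,0,0],[0,-0.0076,0.0492,0.4,0,0,0],[0,-0.0076,0.0492,0.4,0,0,0]]'
python3 -c "
from h import *
delta(*tgt(0,0,.004));o=now()[2];print(o['q'],o['wrist_force'],o['torque'])"
```

```text
time_s: 5.95
eef_pos: [0.5588, -0.0213, 0.0932]
eef_rot: [0.026, 0.663, 0.748, 0.031]
wrist_force: [4.8, 5.4, 2.1]
opening: 0.088
grasp_force: 61.9
from [ 0.5588 -0.0213  0.0932] to [ 0.5583 -0.022   0.084 ] d [-0.0007 -0.0013  0.0091] rv [ 0.08   -0.0022 -0.0061]
[-0.2694  0.2622  1.8181  0.0391  0.9886 -0.4106] [4.7759 5.3981 2.1106] [ 0.6773 -0.3142  0.03  ]
```

```bash
python3 jog.py '[[0,0,0.005,0.04,0,0,0],[0,0,0.009,0.08,0,0,0],[0,0,0.011,0.08,0,0,0],[0,0,0.011,0.08,0,0,0]]'
python3 -c "
from h import *
delta(*tgt(0,0,.004));o=now()[2];print(o['wrist_force'],o['torque'])"
```

```text
time_s: 6.45
eef_pos: [0.5595, -0.0213, 0.0858]
eef_rot: [0.0, 0.663, 0.748, 0.002]
wrist_force: [-6.9, 7.3, 22.1]
opening: 0.086
grasp_force: 64.8
from [ 0.5595 -0.0213  0.0858] to [ 0.5583 -0.022   0.084 ] d [-0.0006 -0.0013  0.0017] rv [ 0.0027 -0.0023 -0.0064]
[-6.9365  7.3402 22.0847] [1.0301 1.1371 0.0429]
```

```bash
python3 jog.py '[[0,0,0.001,0,0,0,0],[0,0,0.001,0,0,0,0],[0,0,0.001,0,0,0,0]]'
python3 -c "
from h import *
import cv2
o=now()[2];print(o['wrist_force'],o['torque'],o['eef_pos'],o['eef_rot'])
t=ctrl.camera('top');s=ctrl.camera('scene');g=lambda i:np.clip(cv2.resize(i,None,fx=4,fy=4,interpolation=cv2.INTER_CUBIC)*1.5,0,255)
w=ctrl.camera('wrist');cv2.imwrite('pics/w3.png',w)
cv2.imwrite('pics/s3.png',g(s[120:270,220:400]))
for th in(0,.02,.07):print(th,[((proj('scene',H+cov(th)@p)-[220,120])*4+1.5).round(1).tolist() for p in([.158,.07,.0015],[.158,-.07,.0015])])
print(proj('wrist',H+cov(0)@[.158,.07,.0015]),proj('wrist',H+cov(.07)@[.158,.07,.0015]))
"
```

```text
time_s: 6.82
eef_pos: [0.5596, -0.0213, 0.0857]
eef_rot: [0.0, 0.663, 0.748, 0.002]
wrist_force: [-8.1, 8.0, 28.3]
opening: 0.084
grasp_force: 65.7
[-8.0578  7.9789 28.2915] [1.1593 1.6054 0.0154] [ 0.5596 -0.0213  0.0857] [0.0002 0.6632 0.7484 0.0019]
0 [[484.8, 326.5], [304.6, 418.9]]
0.02 [[484.9, 323.3], [304.4, 415.8]]
0.07 [[484.8, 315.1], [303.5, 407.6]]
[381.818  119.8778] [385.8247 119.7222][ WARN:0@3.976] global loadsave.cpp:1063 imwrite_ Unsupported depth image for selected encoder is fallbacked to CV_8U.
```

View pics/s3.png

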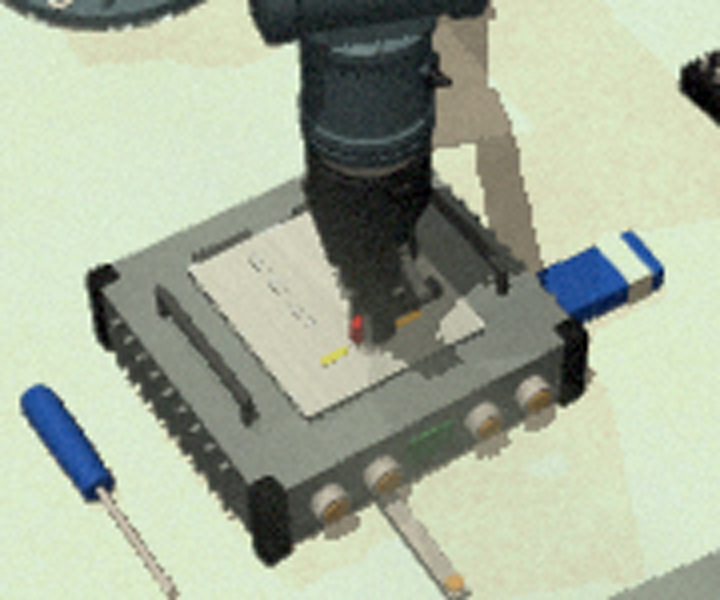

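View pics/w3.png

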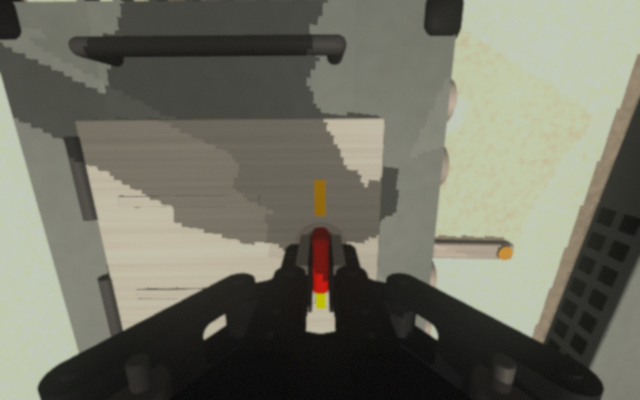

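Both views show the cover down: corners at (485,326) and (305,418) match the flush prediction. The wing is still in line between the marks. The last 1 mm of push only raised the force from 22 to 28 N with 0.1 mm of travel, so it is on the hard stop. Handing in.

```bash
python3 -c "
from bench import ctrl
print(ctrl.hand_in())"
```

```text
the job is handed in; nothing more can be done
None
```

I handed the job in with the cover flush on the frame, the wing in line with the yellow marks and unlocked, and the gripper still holding it down at about 28 N; I touched nothing else on the bench, and the result of the judging was not shown.

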